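# Clamp the specimen pot on the mixer

### The job

Clamp the blue-lidded specimen pot on the white mixer: push the aluminium strap round with a finger until it is fully over the pot, then push the red cam lever right down flat along the strap so that its cam presses on the lid. Do not lift the pot or push it out of its seat, leave everything else on the desk and on the mixer where it is, and finish clear of the clamp.

Things in the scene. Friction and masses are not known exactly. Their poses are not given: they have to be found in the camera images.
- mixer: fixed white specimen mixer on the desk: deck 180 mm (own x) by 250 mm (own y), deck top 40 mm above the desk. Origin on the desk, under the middle of the grey pot seat. The strap's pivot post stands 85 mm from it along own -y; with the strap fully over, the strap points along own +y.
- seat_centre (a point): middle of the round pot seat, at deck-top height; a grey ring 14 mm high keeps the pot's foot in place
- strap_pivot (a point): on the vertical pivot axis of the clamp strap, half-way up the strap's thickness (126 mm above the desk)
- strap_end (a point): middle of the free end of the aluminium clamp strap, half-way up its thickness. The strap is a level bar 165 mm long from pivot to end, 36 mm wide, 14 mm thick (top 133 mm, underside 119 mm above the desk, 4 mm above the pot's lid)
- strap (a joint): swing of the strap about its pivot (rad): 0 parked wide open, to the robot's side of the mixer; grows clockwise seen from above to 1.35, fully over the pot against its stop. Moves with about 1 N at its end and stays where it is left
- cam_axis (a point): on the lever's level hinge axis, across the strap 85 mm from the pivot, 131 mm above the desk; over the pot's middle once the strap is over
- lever_tip (a point): middle of the tip of the red cam lever, 77 mm from its hinge; the arm is a bar 18 mm wide and 10 mm thick with a 16 mm round grip 22 mm wide at the tip. The hinge rides on the strap; the lever swings in the upright plane along the strap
- lever (a joint): lever angle (rad): 0 leaning 0.5 rad from upright back towards the pivot, 0.5 upright, 2.07 fully down: flat along the strap, pointing to its free end, top face of its bar 144 mm above the desk. Pushed from the pivot's side, outwards and down; takes about 2 N at the tip, some 4 N over the last third as the cam bites on the lid, and stays where it is left
- cam: black eccentric cam disc on the lever's foot, in the strap's slot, origin on the hinge axis; with the strap over and the lever down it presses on the pot's lid, otherwise it is clear of it
- pot: specimen pot standing in the seat: frosted body, blue lid 66 mm wide, 75 mm tall; origin under its foot
- pot_lid (a point): middle of the top of the pot's blue lid (115 mm above the desk)
- spare_pot: spare specimen pot with yellow lid, 66 mm wide, 75 mm tall, on the desk beside the mixer; origin under its foot; bystander
- tube: small green capped vial, 28 mm wide, 50 mm tall, standing on the mixer's white deck; origin under its foot; bystander
- reagent: amber reagent bottle, 68 mm wide, 150 mm tall, white cap; origin under its foot; bystander
- tip_box: closed orange pipette-tip box 85 x 120 x 55 mm; origin under its centre; bystander
- beaker: clear open plastic cup, 76 mm wide, 95 mm tall; origin under its foot; bystander
- pipette: white and blue pipette lying on the desk along its own x axis, 240 mm long; origin on the desk under its middle; bystander
- tissue_box: blue cardboard tissue box 200 (own x) x 110 x 70 mm; origin under its centre; bystander
Not all that is in view belongs to the job. Leave any green, purple or turquoise look-alike of the pot alone.

How it is judged:
By the outcome, as a careful person would: the job done as asked, in the order asked, and still so for the second after the job is handed in, with the robot touching nothing.
It also fails if it takes over 45 s, if anything falls off the work surface, if the arm or the gripper's body presses on something with over 40 N, if the wrist force passes 120 N, or if a joint passes its speed limit or range.

### The arm

A 6-joint arm with a two-finger parallel gripper is mounted at the origin on the work surface. World frame = base frame: x ahead of the robot, y to its left, z up, the work surface at z = 0. Lengths are in m, angles in degrees, forces in N, time in s.
With the tool pointing down it reaches from about 0.425 to 0.95 m from the base axis. Payload 3.5 kg.
Tool frame: the origin (TCP) lies at the very end of the fingers, on their centre line; the grasp point (between the pads) lies 19 mm behind it; y points along the fingers, z is the direction in which the jaws open and shut, and the axes are right-handed (so a half turn about y gives the same grasp; the last joint's range is limited). The gripper opens to 85 mm and grips with 20 to 120 N. Pads are 22 mm wide; open, the fingers measure 114 mm over their backs; the gripper's body (76 mm by 85 mm) begins 54 mm behind the grasp point. The pads swing forward as they close: fully open they stand 13 mm farther back than shut.
Start: joints at [-76.203, 16.404, 90.338, -0, 73.258, -8.594], TCP at [0.257, -0.624, 0.231] pointing down, gripper open.
Joint ranges: [-158.93, 158.93], [-51.34, 127.21], [12.03, 142.37], [-87.48, 267.48], [13.55, 161.25], [-162.69, 162.69]. Speed limits (degrees/s): [159.86, 159.86, 180, 180, 180, 180].

### API

Orientations are given as [roll, pitch, yaw] about the fixed x, y, z axes, in that order (R = Rz(yaw) Ry(pitch) Rx(roll)).
In Python, from bench import ctrl, kinematics, readout, imaging gives the robot as it stands. Calls block until the motion is done:
- ctrl.move_pose(position, orientation): joint-space move of the TCP to a pose.
- ctrl.move_linear(position, ori=None, v=0.15): straight line of the TCP; ori=None keeps the orientation; v is the mean speed in m/s.
- ctrl.set_joints(angles): joint-space move.
- ctrl.command_gripper(opening): finger opening in m; the grip force is fixed at half the most; returns when the fingers have stopped.
- ctrl.wait(seconds).
- kinematics.ik(position, orientation): joint angles nearest the present ones, or None.
- readout.read_state(): the state.
- imaging.snapshot(name): name is "scene" or "top" or "wrist"; returns a dict with "image" (384x512x3 uint8, red, green, blue), "fx", "fy", "cx", "cy" (pixels), "R" (3x3) and "t" (3): a world point X has camera coordinates R X + t. Camera axes: x right, y down, z forward; pixel columns grow to the right and rows downward; lengths in m; the calibration is good to about 2 mm. A picture is of the moment at which its call begins. There is no depth.
A pose or a line that the arm cannot do raises ctrl.IKError and nothing moves.
- ctrl.sign_off(): hands the job in, once; it reports no verdict.
The state is a dict: "time_s": time; "joint_positions": joint angles; "dq": joint speeds; "effort": joint torques, N m; "eef_pos": TCP position; "orientation": TCP orientation; "ft_force": force on the tool from outside, world axes, zero at the start; "wrist_torque": the same for the moment, N m; "width": finger opening in m.
Only numpy, scipy, OpenCV 4.12 (cv2) and the standard library are available. Lean on these libraries where they do the work, as an engineer would, in place of code of your own. Each camera call takes 0.05 s, during which the arm holds its last target. There are 200 camera calls.

## Working session

There is one attempt and no reset: what is moved stays moved. The work goes in short steps, each a Python script; the robot and the scene stay as the last script left them, time stands still between calls to the robot, and variables do not carry over. Pictures are saved under pics/ and viewed, about 8 in all and at most 12, crops included, and the job is handed in when it is done.

```bash
mkdir -p pics; cat > h.py <<'E'
import numpy as np, cv2
from bench import ctrl, kinematics, readout, imaging
def snap(n,f=None):
    s=imaging.snapshot(n)
    if f: cv2.imwrite('pics/'+f,s['image'][:,:,::-1])
    return s
def ray(s,u,v,z):
    d=s['R'].T@np.array([(u-s['cx'])/s['fx'],(v-s['cy'])/s['fy'],1]); o=-s['R'].T@s['t']
    return o+d*(z-o[2])/d[2]
def proj(s,X):
    c=s['R']@np.array(X)+s['t']; return s['fx']*c[0]/c[2]+s['cx'],s['fy']*c[1]/c[2]+s['cy']
E
python3 - <<'E'
from h import *
import pickle
a=snap('scene');b=snap('top');pickle.dump((a,b),open('s.pkl','wb'))
for n,s in(('scene',a),('top',b)):
    cv2.imwrite(f'pics/{n}0.png',cv2.resize(s['image'][:,:,::-1],(800,600),interpolation=cv2.INTER_CUBIC)); print(-s['R'].T@s['t'],s['R'][2],s['fx'])
print(readout.read_state())
E
```

```text
[ 1.23487346 -0.55888103  0.95333597] [-0.58405446  0.46816266 -0.66310188] 456.6672357811557
[0.31888224 0.02720579 1.59304983] [ 1.24965787e-01 -3.30525174e-05 -9.92161051e-01] 418.2414745354248
{'time_s': 0.1, 'joint_positions': array([-7.62030401e+01,  1.64501758e+01,  9.04154236e+01,  2.23941794e-04,
        7.32566976e+01, -8.59276645e+00]), 'dq': array([-0.11219892, -0.0309423 , -0.2380586 ,  0.08787427, -0.02931739,
       -0.05276642]), 'effort': array([-1.39478075e-04, -4.07296801e+01, -2.93700349e+01, -1.79939802e-04,
        3.42761123e-03,  2.16365720e-06]), 'eef_pos': array([ 0.25701325, -0.62351349,  0.23005492]), 'orientation': array([-9.01208921e+01,  1.84843345e-02, -1.57610358e+02]), 'ft_force': array([-0.15481317, -0.43332328,  0.10911036]), 'wrist_torque': array([ 0.03170246, -0.02289713,  0.01952975]), 'width': 0.08538596003999835}
```

View pics/scene0.png

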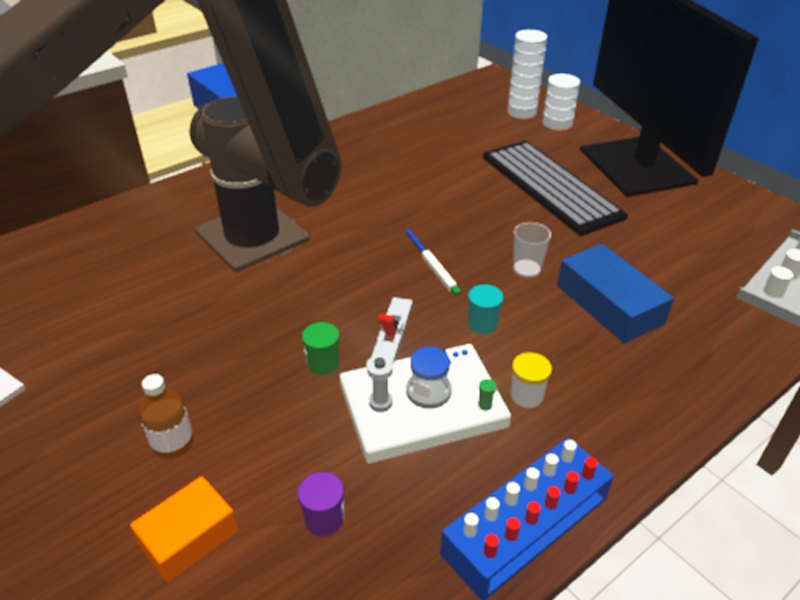

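View pics/top0.png

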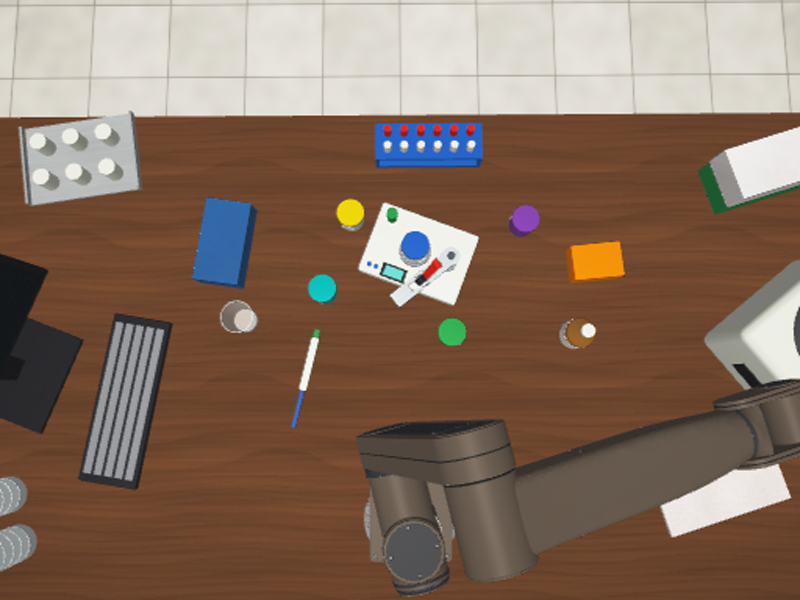

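Scene view: blue-lidded pot at (430,362) on the white mixer, with the strap from pivot post (380,365) to end (400,303) and the red lever at (388,323). The look-alikes are green (321,348), turquoise (485,308), purple (321,503) and yellow spare (531,378). The blue lid on the mixer is the only one that fits. I'll enlarge to confirm and measure.

```bash
python3 - <<'E'
from h import *
import pickle
a,b=pickle.load(open('s.pkl','rb'))
# crops side by side, 8x top and 5x scene
t=b['image'][125:200,225:310]; s=a['image'][180:300,210:335]
T=cv2.resize(t,None,fx=6,fy=6,interpolation=cv2.INTER_CUBIC); S=cv2.resize(s,None,fx=3,fy=3,interpolation=cv2.INTER_CUBIC)
c=np.zeros((450,510+290,3),np.uint8); c[:450,:510]=T; c[:360,510:]=S[:,40:330]
cv2.imwrite('pics/crop.png',c[:,:,::-1])
for n,s_ in(('scene',a),('top',b)):
    hsv=cv2.cvtColor(s_['image'],cv2.COLOR_RGB2HSV)
    roi=np.zeros(hsv.shape[:2],np.uint8)
    if n=='top': roi[125:200,225:310]=1
    else: roi[180:300,210:335]=1
    for nm,lo,hi,z in(('blue',(105,130,60),(125,255,255),.115),('red',(0,150,80),(6,255,255),.16)):
        m=cv2.inRange(hsv,lo,hi)*roi
        k,l,st,ce=cv2.connectedComponentsWithStats(m); i=1+np.argmax(st[1:,4])
        print(n,nm,ce[i],st[i],ray(s_,*ce[i],z))
    m=cv2.inRange(hsv,(0,0,190),(180,45,255))*roi
    cs=max(cv2.findContours(m,0,2)[0],key=cv2.contourArea); r=cv2.boxPoints(cv2.minAreaRect(cs))
    print(n,'deck',[ray(s_,*p,.04)[:2].round(3) for p in r])
E
```

```text
scene blue [274.97612732 231.17771883] [263 222  25  19 377] [ 0.63464085 -0.01574797  0.115     ]
scene red [247.47272727 207.02727273] [242 200  11  16 110] [ 0.55851387 -0.04465127  0.16      ]
scene deck [array([ 0.436, -0.079]), array([0.529, 0.208]), array([0.759, 0.055]), array([ 0.668, -0.183])]
top blue [265.37450199 156.59760956] [257 148  18  18 251] [ 0.63137695 -0.01312785  0.115     ]
top red [275.98550725 171.86956522] [271 166  11  13  69] [ 0.56762281 -0.04829203  0.16      ]
top deck [array([0.544, 0.139]), array([0.756, 0.063]), array([ 0.667, -0.17 ]), array([ 0.458, -0.09 ])]
```

View pics/crop.png

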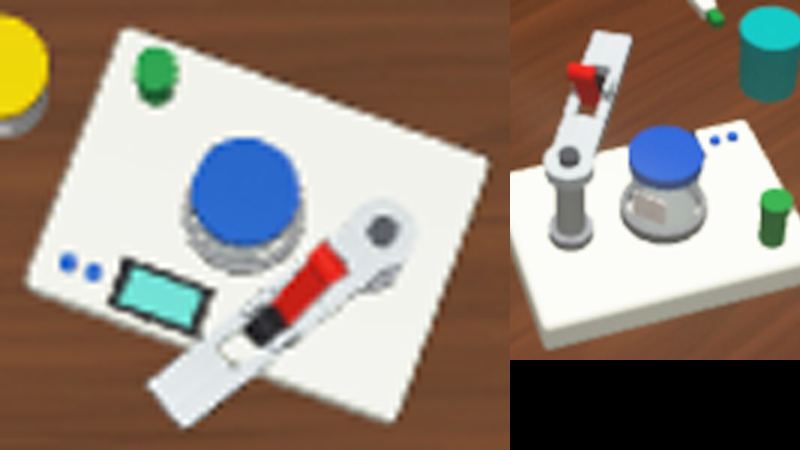

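```bash
python3 - <<'E'
from h import *
import pickle
a,b=pickle.load(open('s.pkl','rb'))
P=lambda u,v,z:ray(b,225+(u+.5)/6-.5,125+(v+.5)/6-.5,z)[:2]
Q=lambda u,v,z:ray(a,210+(u-510+40+.5)/3-.5,180+(v+.5)/3-.5,z)[:2]
cs=np.array([P(123,28,.04),P(488,158,.04),P(393,420,.04),P(28,288,.04)]);print(cs.round(3),cs.mean(0))
y=(cs[0]-cs[1]+cs[3]-cs[2]);print('own y deg',np.degrees(np.arctan2(y[1],y[0])),np.linalg.norm(y)/2)
for z in(.133,.14): print('pivot',z,P(383,231,z),Q(569,157,z))
print('end',P(168,406,.133),Q(612,36,.133)); print('lid',P(245,192,.115),Q(666,148,.115))
print('tube',P(157,66,.09),Q(776,201,.09))
e=P(168,406,.133)-P(383,231,.135);print(np.degrees(np.arctan2(e[1],e[0])),np.linalg.norm(e))
E
```

```text
[[ 0.754  0.061]
 [ 0.668 -0.169]
 [ 0.502 -0.106]
 [ 0.587  0.121]] [ 0.62774239 -0.02315827]
own y deg 69.60731030930945 0.2442529905944615
pivot 0.133 [ 0.60367855 -0.09420009] [ 0.59985821 -0.09208683]
pivot 0.14 [ 0.60231313 -0.09361803] [ 0.60527685 -0.09607003]
end [0.50007592 0.03346267] [0.50306628 0.03088174]
lid [ 0.63142846 -0.01328008] [ 0.62880585 -0.01071232]
tube [0.71581641 0.03938495] [0.71577082 0.03805746]
128.99129070221227 0.16403709834751912
```

Confirmed: the blue lid on the mixer is at top-crop (245,192), the strap pivot at (383,231) and the strap end at (168,406). The tube at (155,70) stays below the strap's sweep. Now the strap push.

```bash
cat >> h.py <<'E'
from scipy.spatial.transform import Rotation as Rn
D=np.deg2rad
seat=np.array([.631,-.0135]); A=69.6; u=lambda a:np.array([np.cos(D(a)),np.sin(D(a))])
piv=seat-.085*u(A)
def ori(a):  # tool down, jaw axis along heading a
    y=np.array([0,0,-1.]); z=np.r_[u(a),0]; return Rn.from_matrix(np.c_[np.cross(y,z),y,z]).as_euler('xyz',degrees=True)
def push(a,off,r=.148,z=.110): return np.r_[piv+r*u(a)+off*u(a+90),z]
F=lambda:readout.read_state()['ft_force']
E
python3 - <<'E'
from h import *
best=None
for f in(0,180):
    js=[kinematics.ik(push(a,.03),ori(a+f)) for a in(129,100,69)]
    print(f,[None if j is None else j.round(0) for j in js])
E
```

```text
0 [array([ -12.,    0.,  122.,    0.,   58., -141.]), array([  -6.,    8.,  114.,    0.,   58., -106.]), array([ -4.,  18., 102.,   0.,  60., -73.])]
180 [array([-12.,   0., 122.,  -0.,  58.,  39.]), array([ -6.,   8., 114.,  -0.,  58.,  74.]), array([ -4.,  18., 102.,  -0.,  60., 107.])]
```

```bash
python3 - <<'E'
from h import *
ctrl.command_gripper(0.0)
ctrl.move_pose(push(129,.055,z=.26),ori(309))
ctrl.move_linear(push(129,.055),v=.15)
print(readout.read_state()['time_s'],F(),readout.read_state()['eef_pos']-push(129,.055))
f0=F()
for a in [129,122,115,108,101,94,87,80,76,73,71,70,69,68,67,66]:
    ctrl.move_linear(push(a,.029),ori(a+180),v=.08 if a>75 else .03)
    n=-(F()-f0)[:2]@u(a-90); print(a,n.round(2),(F()-f0).round(1))
    if n>5: break
print(readout.read_state()['time_s'])
ctrl.wait(.05)
import pickle
s=snap('top');t=snap('scene')
c=np.vstack([cv2.resize(s['image'][125:200,225:310],(340,300),interpolation=2)]);d=cv2.resize(t['image'][180:300,210:335],(340,300),interpolation=2)
cv2.imwrite('pics/strap.png',np.hstack([c,d])[:,:,::-1])
E
```

```text
4.325 [0.10918004 0.02872751 0.67564984] [ 0.00076125 -0.00023239  0.00093635]
129 1.04 [-1.1 -0.3 -0.7]
122 0.13 [-0.6  0.7 -0.5]
115 0.94 [-0.9 -0.2 -1.3]
108 0.69 [-0.6 -0.4 -2.1]
101 -1.16 [ 1.2  0.1 -1.1]
94 -0.53 [ 0.5  0.  -1. ]
87 -0.07 [ 0.1  0.5 -0.4]
80 0.29 [-0.1  1.  -0.5]
76 1.25 [-1.3 -0.  -0.3]
73 -0.39 [ 0.3 -0.5  0.2]
71 -0.35 [ 0.3 -0.3 -0.7]
70 -0.16 [ 0.2 -0.  -0.8]
69 0.32 [-0.7 -0.9 -0.1]
68 5.05 [-5.   1.1  2.7]
9.2583
```

View pics/strap.png

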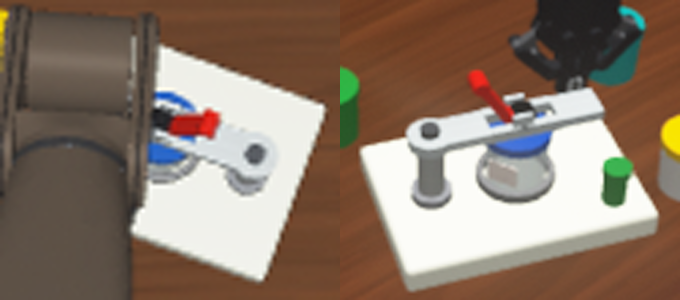

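The strap is over the pot, running from (430,130) to (600,105) in the right-hand half. The force rise shows it is against its stop. The lever leans back with its tip at (475,78). Next, back off and push the lever.

```bash
cat >> h.py <<'E'
H=A+270
def lev(th,back=0,rho=.055):
    g=.077*np.sin(th)-.008*np.cos(th)-.008; c=rho*np.sin(th)-.013*np.cos(th)
    s=min(g,c)-.011-back; z=.131+rho*np.cos(th)+.013*np.sin(th)
    return np.r_[seat+s*u(A),z]
E
python3 - <<'E'
from h import *
p=readout.read_state()['eef_pos']
ctrl.move_linear(np.r_[p[:2]+.04*u(A+90),p[2]],v=.15)
q=readout.read_state()['eef_pos']; ctrl.move_linear(np.r_[q[:2],.26],v=.25)
s=lev(-.5,.02); ctrl.move_pose(np.r_[s[:2],.26],ori(H)); ctrl.move_linear(s,v=.15)
f0=F(); print(readout.read_state()['time_s'],f0)
for th in np.r_[-.5:1.5:.15,1.5,1.57]:
    ctrl.move_linear(lev(th),v=.07); f=F()-f0; print(th.round(2),f.round(1),round(f[:2]@u(A),1),np.round(readout.read_state()['eef_pos']-lev(th),4))
    if np.linalg.norm(f)>25: print('stop');break
print(readout.read_state()['time_s'])
t=snap('scene'); cv2.imwrite('pics/lev.png',cv2.resize(t['image'][170:300,200:340],(560,520),interpolation=2)[:,:,::-1])
E
```

```text
12.95 [ 0.66431263 -1.15001855  0.00390367]
-0.5 [-0.4  0.9  0.5] 0.7 [0.0003 0.0006 0.0004]
-0.35 [-1.3  0.8 -0.1] 0.3 [0.0004 0.0004 0.0005]
-0.2 [-1.3  2.2 -0.1] 1.6 [0.0003 0.0004 0.0001]
-0.05 [-0.2  1.1  0.7] 0.9 [ 0.0001  0.0009 -0.0002]
0.1 [-1.3  1.1 -0.1] 0.5 [ 0.0002  0.0009 -0.0002]
0.25 [-0.6  0.9 -0.1] 0.6 [ 0.0002  0.0007 -0.    ]
0.4 [-1.1  1.5 -0.3] 1.1 [ 0.0002  0.0006 -0.    ]
0.55 [-1.   0.6  0.5] 0.2 [ 0.0002  0.0006 -0.0001]
0.7 [-0.8  1.8 -0.3] 1.4 [ 0.0002  0.0006 -0.0002]
0.85 [0.1 1.4 0.7] 1.3 [-0.      0.0006 -0.0004]
1.0 [-0.4  1.2  0.6] 0.9 [-0.      0.0005 -0.0004]
1.15 [-0.9  1.5 -0.3] 1.1 [ 0.      0.0004 -0.0005]
1.3 [-0.1  0.6  0.4] 0.5 [ 0.      0.0004 -0.0005]
1.45 [-0.6  1.2  0.7] 0.9 [-0.0002  0.0002 -0.0007]
1.5 [-1.3  0.7  0.8] 0.2 [-0.      0.     -0.0001]
1.57 [-1.8  1.2  4.8] 0.5 [ 0.0001 -0.0001  0.0004]
17.625
```

View pics/lev.png

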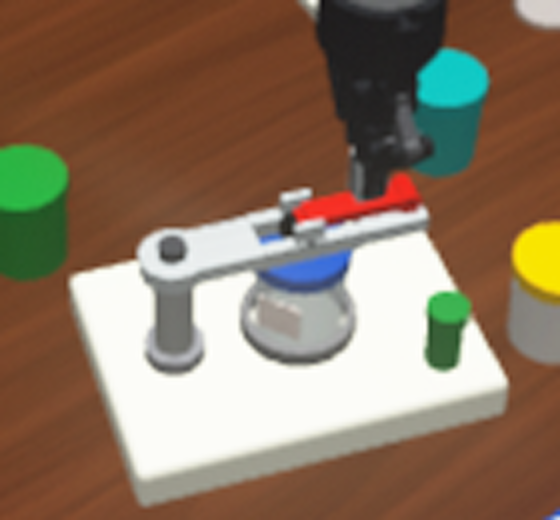

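The lever is almost flat, running from (300,212) to (410,190) with the finger on top. I'll press it to the end stop, then retreat and check.

```bash
python3 - <<'E'
from h import *
b=lev(1.57); 
for i in range(1,15):
    ctrl.move_linear(b-[0,0,.0007*i],v=.01); f=F(); p=readout.read_state()['eef_pos']; print(i,f.round(1),p[2].round(4))
    if f[2]>18: break
ctrl.move_linear(np.r_[b[:2],.25],v=.15)
ctrl.move_pose([.45,-.3,.3],ori(H)); ctrl.wait(.3)
print(readout.read_state()['time_s'],F())
t=snap('scene');s=snap('top')
c=cv2.resize(t['image'][180:300,210:335],(400,384),interpolation=2);d=cv2.resize(s['image'][122:202,225:308],(400,384),interpolation=2)
cv2.imwrite('pics/fin.png',np.hstack([d,c])[:,:,::-1])
import pickle
for o,n in zip(pickle.load(open('s.pkl','rb')),(t,s)):
    for s_ in(o,n):
        hsv=cv2.cvtColor(s_['image'],cv2.COLOR_RGB2HSV);r=[]
        for lo,hi in(((50,100,40),(75,255,255)),((22,150,100),(32,255,255)),((80,100,80),(95,255,255)),((125,80,50),(155,255,255))):
            k,l,st,ce=cv2.connectedComponentsWithStats(cv2.inRange(hsv,lo,hi)); r+=[tuple(ce[i].round(1)) for i in range(1,k) if st[i,4]>25]
        print([tuple(map(float,x)) for x in r])
E
```

```text
1 [-3.   0.1  6.7] 0.1445
2 [-3.7  0.2  9.9] 0.1444
3 [-4.7  0.4 11.1] 0.1444
4 [-6.2 -0.5 14. ] 0.1443
5 [-8.   0.  15.1] 0.1443
6 [-8.8  0.  17.6] 0.1442
7 [-9.5 -0.3 19.9] 0.1442
22.05 [-0.23241293  0.27751425 -0.49247884]
[(291.3, 185.5), (205.5, 221.9), (311.0, 251.1), (340.0, 235.3), (309.7, 196.7), (205.6, 321.3)]
[(291.3, 185.5), (205.5, 221.9), (310.9, 251.3), (340.0, 235.3), (309.7, 196.7), (205.6, 321.3)]
[(463.3, 122.4), (250.4, 136.8), (288.7, 212.1), (223.8, 135.7), (251.3, 174.0), (206.1, 184.5), (334.9, 140.8)]
[(463.3, 122.4), (250.4, 136.8), (288.7, 212.1), (223.8, 135.7), (251.3, 174.0), (206.0, 184.5), (334.9, 140.8)]
```

View pics/fin.png

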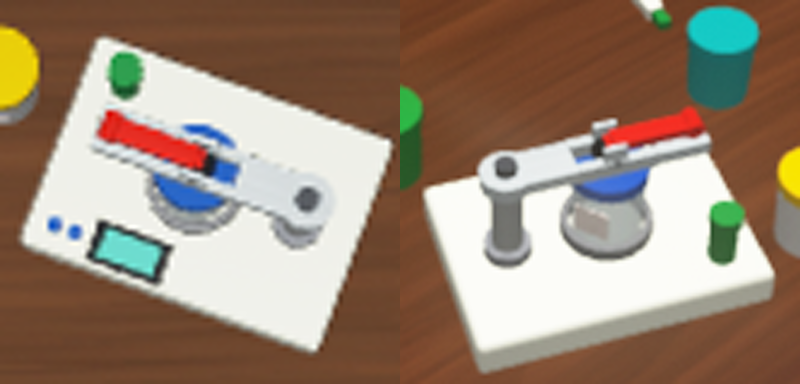

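The strap lies across the lid and the lever is flat: (105,125)–(205,160) on the left, (605,140)–(700,120) on the right. Before handing in I'll check numerically that the strap angle is really at the stop.

```bash
python3 - <<'E'
from h import *
for n,roi in(('top',(122,202,225,308)),('scene',(180,300,210,335))):
    s=snap(n); hsv=cv2.cvtColor(s['image'],cv2.COLOR_RGB2HSV); m=cv2.inRange(hsv,(0,150,80),(6,255,255)); w=np.zeros_like(m); a,b,c,d=roi; w[a:b,c:d]=m[a:b,c:d]
    ys,xs=np.nonzero(w); P=np.array([ray(s,x,y,.144)[:2] for x,y in zip(xs,ys)]); mu=P.mean(0); v=np.linalg.svd(P-mu)[2][0]
    print(n,'centroid',mu,'rel angle',np.degrees(np.arctan2(*(mu-piv)[::-1])),'axis',np.degrees(np.arctan2(v[1],v[0])), 'extent', np.ptp((P-mu)@v), 'from pivot',((P-piv)@u(A)).min(),((P-piv)@u(A)).max())
    # predicted pixels at strap angles for comparison
    m=cv2.inRange(hsv,(105,130,60),(125,255,255)); w[:]=0; w[a:b,c:d]=m[a:b,c:d]; print(len(xs))
s=snap('top')
Pc=lambda x,y:ray(s,225+x/4.82,122+y/4.8,.133)[:2]
p=Pc(308,199); e=(Pc(113,108)+Pc(95,150))/2; print('pivot',p,'edges',[np.degrees(np.arctan2(*(Pc(*a)-Pc(*b))[::-1])) for a,b in(((93,150),(290,226)),((120,107),(310,172)))])
hsv=cv2.cvtColor(s['image'],cv2.COLOR_RGB2HSV)
m=cv2.inRange(hsv,(0,0,150),(180,60,255))
m[:122]=0;m[205:]=0;m[:,:222]=0;m[:,310:]=0
hl=cv2.convexHull(max(cv2.findContours(m,0,2)[0],key=cv2.contourArea)); q=cv2.approxPolyDP(hl,4,True)[:,0]
W=np.array([ray(s,*c,.04)[:2] for c in q]);print(W.round(3),[np.degrees(np.arctan2(*(W[i]-W[i-1])[::-1])).round(1) for i in range(len(W))])
E
```

```text
top centroid [0.64572468 0.02057665] rel angle 68.69749284641172 axis 68.66275218060636 extent 0.07963367077639341 from pivot 0.08065078583347247 0.16026872543553997
108
scene centroid [0.64873672 0.02170888] rel angle 67.59313180037776 axis -111.54160793199814 extent 0.08210604815302433 from pivot 0.07874912100339412 0.16078995089821826
213
pivot [ 0.60231654 -0.09589542] edges [np.float64(68.15504855895965), np.float64(70.34010993304672)]
[[ 0.751  0.062]
 [ 0.668 -0.165]
 [ 0.504 -0.106]
 [ 0.593  0.122]] [np.float64(-21.0), np.float64(-110.1), np.float64(160.0), np.float64(68.8)]
```

```bash
python3 - <<'E'
from h import *
ctrl.sign_off()
E
```

```text
the job is handed in; nothing more can be done
```

The pot is clamped and the job is handed in, at about 22 s on the robot's clock. I saw no verdict.

- **Strap:** I pushed it round with closed fingers until the force rose to 5 N against its stop. It ended at about 68–69° in the pictures. I measured the mixer's own y axis at 69–70°, so they agree within the measuring error.
- **Lever:** I pushed it over from the pivot's side and pressed it down to a hard stop. The last press reached about 20 N vertically, with the bar's top at 144 mm as specified.
- **Pot:** the blue lid is still under the strap and the pot is in its seat, judged by eye in the last pictures.
- **Everything else:** the colour marks I could track (the spare pot, the tube and the green, turquoise and purple look-alikes) moved at most 0.2 pixels. I did not compare the reagent bottle, tip box, beaker, pipette or tissue box numerically, but the arm never worked near them.
- **Finish:** the arm is clear of the clamp, with about zero wrist force.

No check failed. I did not measure how hard the cam presses on the lid; I infer it from the lever being fully down.

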